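Open the water filter's hatch and vent it for a cartridge change

TASK

The countertop water filter is due for a cartridge change. Pick up the palette knife, lever the filter's stuck hatch up with its blade at the notch, open the hatch as far as it goes, and lay the knife down flat on the chopping board again; then, with the hatch standing open, press the vent button under it fully down with the fingers and let it spring back. Leave the hatch open and the other things on the counter where they are.

Things in the scene. Friction and masses are not known exactly. Their poses are not given: they have to be found in the camera images.
- filter: countertop water filter: white box fixed to the counter, 220 deep (x) x 190 wide (y) x 120 mm high. Origin: centre of its underside; x runs from its front (notch side, towards the robot) to its back, z up. The front of its top is a recess 122 x 130 mm closed by the hatch; a white cap and a steel fitting, up to 22 mm high, stand on the closed rear part.
- notch (a point): centre of the notch in the front wall, just below the hatch's front edge, on the outer wall face 114 mm above the counter; axes as filter. Opening 60 mm wide, from 108 to 120 mm high, above a small grey plate, through the 10 mm wall. The blade goes in level along +x; the first 45 mm behind the wall face are free.
- hinge_mid (a point): middle of the hatch's hinge line, which runs along the filter's y; 130 mm behind the front wall face and 120 mm above the counter. Axes as filter, does not turn with the hatch.
- hatch (a joint): opening angle of the hatch, rad: 0 closed (level), grows as its front edge rises, stop at 1.22 (70 degrees, leaning over the recess). Stiff hinge: it stays where it is left; about 2 N at its front edge moves it. White plate with a grey panel, 135 long (x) x 134 wide x 6 mm thick, underside 120 mm above the counter when closed.
- hatch_lip (a point): middle of the hatch's front edge at its underside, 135 mm from the hinge; moves with the hatch (x points to the hinge, z up through the plate). When closed the edge overhangs the front wall by 5 mm.
- button (a joint): travel of the vent button in m: 0 up, 0.008 fully down; a spring returns it, about 6 N hold it fully down.
- button_top (a point): centre of the button's top face (moves with it): grey, round, 44 mm across, in a black 60 mm collar in the recess under the hatch. Its z axis (outward) leans 0.5 rad from vertical towards the filter's front; press along -z. Up, it is 80 mm behind the front wall face, 99 mm above the counter. The open hatch leans over it: come in from the front, tilted like the button.
- knife: palette knife, 200 mm long, lying on the board. Black handle 105 long x 18 wide x 26 mm high, from x = -55 to 50 mm; flat steel blade 28 wide x 3 mm thick, to x = 145 mm, its mid-plane 13 mm above the handle's underside. Origin: underside of the handle, near its middle; x towards the blade tip, z up. 110 g, balances at about x = 20 mm.
- knife_tip (a point): middle of the blade's end, 145 mm ahead of and 13 mm above the knife's origin; axes as knife.
- board: wooden chopping board fixed on the counter, 300 (x) x 200 (y) x 18 mm thick, to the robot's left or right; origin at the centre of its underside. Knife and wooden spoon lie on it side by side along its x.
- spoon: bystander: wooden spoon about 200 mm long, lying on the board beside the knife; origin under its middle.
- tray: dark wooden serving tray fixed on the counter, 280 x 190 mm, rim 25 mm high, on the other side from the board; carries mug and mill.
- mug: bystander: white mug, 80 mm diameter, 90 mm high, standing on the tray; origin at the centre of its foot.
- mill: bystander: dark wooden pepper mill, 54 mm diameter, 140 mm high, standing on the tray; origin at its foot.
- bottle: bystander: green glass bottle, 68 mm diameter, 200 mm high, standing behind; origin at its foot.
- jar: bystander: amber jar with steel cap, 76 mm diameter, 120 mm high, standing behind; origin at its foot.
- ramekin: bystander: white bowl, 80 mm diameter, 45 mm high, standing in front to one side; origin at its foot.
Things that resemble listed ones, but are neither listed nor needed, are in the scene too. There is more than one size of the knife; the one meant has the size given above.

How it is judged (in metres and radians):
On the way, in this order (a step that is already met when the one before it is completed fails the run):
1. the hatch is levered up (past 0.2 rad) by the knife (value of joint hatch above 0.2 rad and contact force between knife and hatch above 0.2 N), for 0.05 s.
2. the hatch stands open (past 1.05 rad) (value of joint hatch above 1.05 rad), for 0.1 s.
3. the knife lies flat on the chopping board, let go, the hatch still open (x of knife in the frame of board between -0.15 and 0.15 m and y of knife in the frame of board between -0.1 and 0.1 m and z of knife in the frame of board between 0.01 and 0.034 m and angle between knife's own x axis and vertical between 1.4 and 1.74 rad and contact force between knife and the fingers below 0.1 N and linear speed of knife below 0.03 m/s and value of joint hatch above 1.05 rad), for 0.2 s.
4. the button is pressed fully down by the fingers (6.5 mm or more) (value of joint button above 0.0065 m and contact force between the fingers and button above 0.5 N and value of joint hatch above 1.05 rad), for 0.1 s.
At the end, for the whole second after the job is handed in: The hatch stands open (1.05 rad or more) and at rest, the button has sprung back (within 2 mm), and the knife lies flat (within 10 degrees) and at rest on the chopping board, its origin within the board's edges, let go (all of step 3 and value of joint button below 0.002 m and velocity of joint hatch below 0.05 rad/s); the robot touches nothing.
It fails at once if the spoon is moved more than 40 mm (distance of spoon from where it was at the start of the episode above 0.04 m).
It fails at once if the mug, mill, bottle, jar or bowl is moved more than 30 mm or tipped (distance of any of mug, mill, bottle, jar, ramekin from where it was at the start of the episode above 0.03 m or angle between any of mug, mill, bottle, jar, ramekin's own z axis and vertical above 0.4 rad).
It also fails if it takes over 67 s, if anything falls off the work surface, if the arm or the gripper's body presses on something with over 40 N, if the wrist force passes 120 N, or if a joint passes its speed limit or range.

ROBOT

A 6-joint arm with a two-finger parallel gripper is mounted at the origin on the work surface. World frame = base frame: x ahead of the robot, y to its left, z up, the work surface at z = 0. Lengths are in mm, angles in rad, forces in N, time in s.
With the tool pointing down it reaches from about 325 to 900 mm from the base axis. Payload 6.1 kg.
Tool frame: the origin (TCP) lies on the centre line of the jaws, within the pads' length; the fingertips stand 8 mm ahead of it and the grasp point (between the pads) lies 11 mm behind it; z points along the fingers, y is the line along which they close (so a half turn about z gives the same grasp; the last joint's range is limited). The gripper opens to 85 mm and grips with 20 to 120 N. Pads are 22 mm wide; open, the fingers measure 114 mm over their backs; the gripper's body (76 mm by 85 mm) begins 54 mm behind the grasp point. The pads swing forward as they close: fully open they stand 13 mm farther back than shut.
Start: joints at [-1.38, 0.22, 1.526, -0, 1.395, -0.126], TCP at [194.697, -593.893, 239.3] pointing down, gripper open.
Joint ranges: [-2.98, 2.98], [-0.91, 2.08], [0.09, 2.57], [-1.24, 4.39], [0.2, 2.65], [-2.68, 2.68]. Speed limits (rad/s): [2.57, 2.57, 3.01, 3.14, 3.14, 3.14].

INTERFACE

Orientations are given as a unit quaternion [w, x, y, z].
In Python, from bench import bot, cams, finish_job gives the robot as it stands. The module is installed in compiled form; this text tells all that it offers.
- The arm moves only by the tool step_arm, never from a script. Its argument "series" is a list of rows, each a list of 3 entries, a list of its own where there are three numbers: the opening, from 0 (shut) to 1 (fully open), then the shift along the world's x, y, z normalised to -1 to 1, where 1 is 40 cm, then the turn, a rotation vector about the world's x, y, z normalised to -1 to 1, where 1 is 120 degrees. A call has 1 to 8 rows; each row is the pose to reach, as a shift and turn from the pose commanded when the call began; what a row does not reach only later rows make up. A row lasts 1/8 s, in which the tool goes at most 62.5 mm and 10.7 degrees, less where a joint would pass 70% of its speed; a pose out of reach is approached as far as the arm can. A call with a number of a shift or a turn outside -1 to 1 is refused whole. A call with a gripper value outside its range is refused whole. The fingers move at their own pace and stop on an object; "newtons" is the grip in N (left out, the last holds). Time passes only in rows, so rows that repeat a pose let the fingers close. It gives the time, the measured TCP pose, the force, the opening and the grip force at its end, in the units of the state.
- bot.get_obs(): the state, without advancing time (a new reading comes with each control period).
- cams.camera(name): name is "scene" or "top" or "wrist"; returns the picture (384x512x3 uint8, blue, green, red); there is no depth.
- cams.calibration(name): a dict with "intrinsics" (3x3 intrinsics, pixels), "k1" (the pictures are not rectified: a ray, as slopes to the right and down, at radius r is drawn at 1 + k1 r^2 times it, then the intrinsics apply), "extrinsics" (4x4, takes a point from camera to world coordinates). Camera axes: x right, y down, z forward; pixel columns grow to the right and rows downward; lengths in mm; the calibration is good to about 2 mm. A picture is of the moment at which its call begins: read the wrist's pose just before it. calibration takes no time and is no camera call; for the wrist camera it gives the pose at the moment of the call.
- finish_job(): hands the job in; it is judged then, once.
The state is a dict: "time_s": time; "joint_positions": joint angles; "joint_vel": joint speeds; "tau": joint torques, N m; "tool_pos": TCP position; "orientation": TCP orientation; "wrist_force": force on the tool from outside, world axes, zero at the start; "wrist_torque": the same for the moment, N m; "gripper_width": finger opening in mm; "gripper_force": force on a finger pad.
Only numpy, scipy, OpenCV 4.12 (cv2) and the standard library are available. Lean on these libraries where they do the work, as an engineer would, in place of code of your own. Each camera call takes 0.05 s, during which the arm holds its last target. There are 200 camera calls.

## Working session

There is one attempt and no reset: what is moved stays moved. The work goes in short steps, Python scripts to look and compute and a tool call to move; the robot and the scene stay as the last step left them, time stands still between calls to the robot, and variables do not carry over. Pictures are saved under pics/ and viewed, at most 10 in all, crops included, and the job is handed in when it is done.

Besides the shell and the picture viewer there is one more tool, called after "Request:" as name(argument=value, ...) on one line, values as JSON. step_arm: Moves the arm, as the interface text tells. Its arguments: {"type":"object","properties":{"series":{"type":"array","items":{"type":"array"}},"newtons":{"type":"number"}},"required":["series"]}

```bash
mkdir -p pics; cat > h.py <<'E'
import numpy as np, cv2
from bench import bot, cams
def save(n,f):
    im=cams.camera(n); cv2.imwrite(f'pics/{f}.png',im); return im
def ray(n,u,v,c=None):
    c=c or cams.calibration(n); K=np.array(c['intrinsics']); E=np.array(c['extrinsics'])
    d=np.array([[ (u-K[0,2])/K[0,0],(v-K[1,2])/K[1,1] ]]).ravel(); s=d.copy()
    for _ in range(30): s=d/(1+c['k1']*(s@s))
    r=E[:3,:3]@np.array([*s,1]); return E[:3,3],r/np.linalg.norm(r)
def atz(n,u,v,z):
    o,r=ray(n,u,v); return (o+r*(z-o[2])/r[2]).round(1)
def proj(n,P):
    c=cams.calibration(n); K=np.array(c['intrinsics']); E=np.array(c['extrinsics'])
    p=E[:3,:3].T@(np.array(P,float)-E[:3,3]); s=p[:2]/p[2]; s=s*(1+c['k1']*(s@s))
    return (K[:2,:2]@s+K[:2,2]).round(1)
E
python3 - <<'E'
from h import *
a=save('top','top0'); b=save('scene','scene0')
for n in('top','scene'): 
    c=cams.calibration(n); print(n,np.array(c['extrinsics']).round(2).tolist(),np.array(c['intrinsics']).round(1).tolist(),c['k1'])
    
cv2.imwrite('pics/top0b.png',cv2.resize(a,(800,600),interpolation=cv2.INTER_CUBIC))
cv2.imwrite('pics/scene0b.png',cv2.resize(b,(800,600),interpolation=cv2.INTER_CUBIC))
print(bot.get_obs())
E
```

```text
top [[-0.0, -0.99, 0.16, 337.21], [-1.0, 0.0, 0.0, 137.87], [-0.0, -0.16, -0.99, 1256.95], [0.0, 0.0, 0.0, 1.0]] [[358.9, 0.0, 257.8], [0.0, 358.9, 193.8], [0.0, 0.0, 1.0]] 0.0376412824936233
scene [[-0.52, 0.57, -0.64, 1286.77], [0.85, 0.36, -0.38, 591.03], [0.01, -0.74, -0.67, 916.63], [0.0, 0.0, 0.0, 1.0]] [[376.2, 0.0, 251.2], [0.0, 376.2, 194.6], [0.0, 0.0, 1.0]] -0.035958724717430786
{'time_s': 0.1, 'joint_positions': array([-1.38009332e+00,  2.21165901e-01,  1.52748211e+00,  1.25788744e-05,
        1.39471229e+00, -1.26081752e-01]), 'joint_vel': array([-0.00034536, -0.00156957, -0.00099734,  0.00163116,  0.00068369,
        0.00082253]), 'tau': array([ 9.71565169e-04, -4.98245931e+01, -3.90543938e+01, -2.32696120e-04,
        5.53309073e-03,  1.52067594e-05]), 'tool_pos': array([ 194.60585588, -593.37550556,  238.30480672]), 'orientation': array([-8.83561433e-04,  9.87481920e-01,  1.57729759e-01, -2.23639204e-05]), 'wrist_force': array([-0.12060583, -0.46246684,  0.51363076]), 'wrist_torque': array([ 0.00944227, -0.0160487 ,  0.00667586]), 'gripper_force': 0.0, 'gripper_width': 85.62728285711461}
```

View pics/top0b.png

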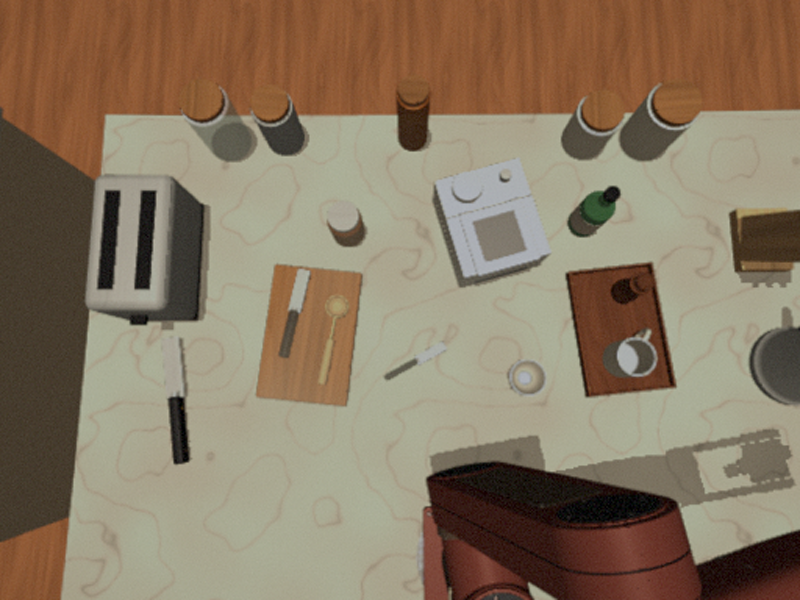

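View pics/scene0b.png

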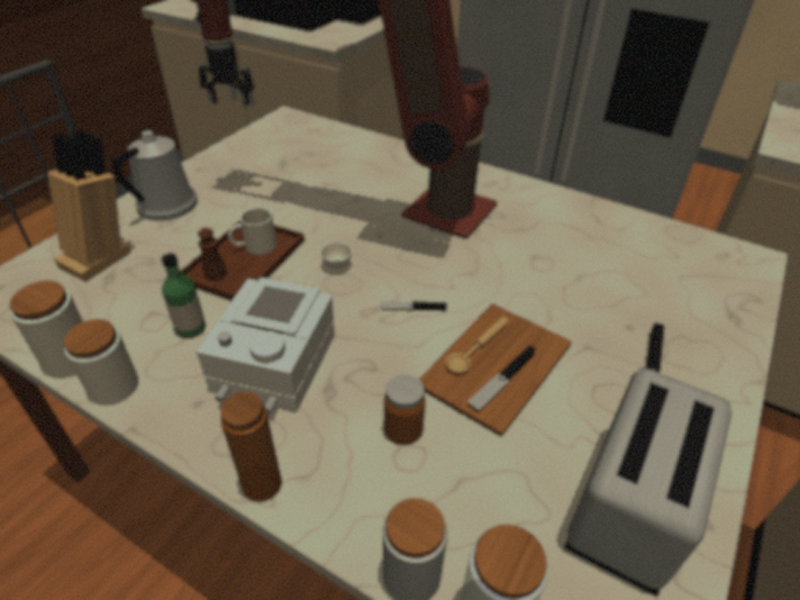

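The top view shows the board at the robot's left with the knife (tip about (302,272), handle end (285,356) in the 800-px picture) and the spoon to its right. The filter's top spans about (435,185) to (548,255). A smaller decoy knife lies between the board and the filter. I'll measure these now.

```bash
python3 - <<'E'
from h import *
T=lambda u,v,z:atz('top',u*.64,v*.64,z)
for n,u,v,z in [('filtBL',435,185,120),('filtBR',519,160,120),('filtFR',548,254,120),('filtFL',464,276,120),
 ('tip',304,271,31),('blade/handle',296,311,36),('hend',286,356,40),
 ('boardBL',275,265,18),('boardBR',361,271,18),('boardFR',346,405,18),('boardFL',257,396,18),('spoonhead',337,306,25),('spoonend',323,383,23),
 ('decoytip',446,345,8),('decoyend',387,377,15),('ramekin',526,376,45),('jar',344,218,120)]: print(n,T(u,v,z))
a=cv2.imread('pics/top0.png'); b=cv2.imread('pics/scene0.png')
c=cv2.resize(a[90:190,270:370],(600,600),interpolation=cv2.INTER_CUBIC)
d=cv2.resize(a[160:270,155:265],(600,600),interpolation=cv2.INTER_CUBIC)
cv2.imwrite('pics/c1.png',cv2.resize(np.hstack([c,d]),(800,400)))
E
```

```text
filtBL [775.7  72.8 120. ]
filtBR [ 830.2 -106.8  120. ]
filtFR [ 624.1 -159.7  120. ]
filtFL [578.3  15.2 120. ]
tip [610.1 362.8  31. ]
blade/handle [519.1 377.3  36. ]
hend [420.2 395.3  40. ]
boardBL [627.1 431.   18. ]
boardBR [612.5 236.6  18. ]
boardFR [315.  266.5  18. ]
boardFL [335.4 460.   18. ]
spoonhead [531.6 288.7  25. ]
spoonend [362.4 316.6  23. ]
decoytip [445.3  46.5   8. ]
decoyend [374.9 177.6  15. ]
ramekin [ 375.4 -120.4   45. ]
jar [704.  265.1 120. ]
```

View pics/c1.png

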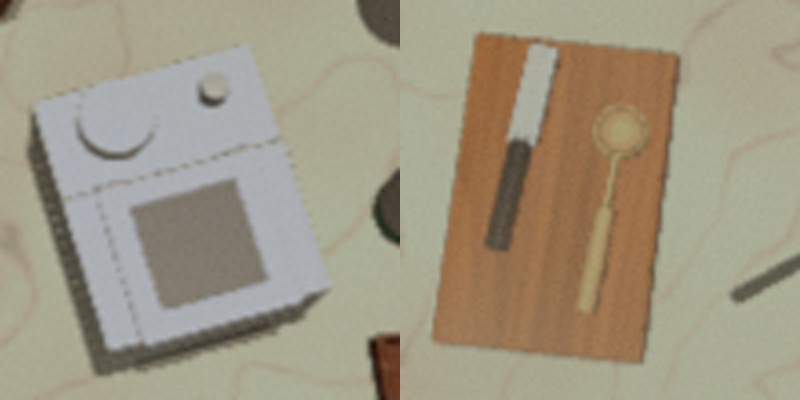

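The filter's top corners, the hinge seam and the knife axis are sharp enough in this crop to fit. In the left pane the corners are (36,101), (248,43), (330,287) and (106,349). In the right pane the knife runs from (497,250) to its tip at (543,44).

```bash
python3 - <<'E'
from h import *
from scipy.optimize import least_squares
f=lambda x,y:((x+.5)/4-.5+270,(y+.5)/4-.5+90)
g=lambda x,y:((x-400+.5)*110/400-.5+155,(y+.5)*110/400-.5+160)
def fit(loc,px,x0):
    loc=np.array(loc,float);px=np.array(px)
    def W(p): c,s=np.cos(p[2]),np.sin(p[2]); return np.c_[p[0]+c*loc[:,0]-s*loc[:,1],p[1]+s*loc[:,0]+c*loc[:,1],loc[:,2]]
    r=least_squares(lambda p:(np.array([proj('top',w) for w in W(p)])-px).ravel(),x0,diff_step=1e-3,x_scale=[10,10,.1]); 
    print(r.x.round(3),r.fun.round(1)); return r.x
print('filter');fit([(110,95,120),(110,-95,120),(-110,-95,120),(-110,95,120)],[f(36,101),f(248,43),f(330,287),f(106,349)],[700,-40,.26])
print('board');fit([(150,100,18),(150,-100,18),(-150,-100,18),(-150,100,18)],[g(475,34),g(679,52),g(643,362),g(434,341)],[470,350,-.1])
print('knife');fit([(145,0,32),(50,0,40),(-55,0,38)],[g(543,44),g(521,139),g(497,250)],[480,385,-.15])
E
```

```text
filter
[ 7.07776e+02 -4.15370e+01  2.63000e-01] [-2.1 -0.4 -0.2 -0.4 -0.7  0.5 -1.1  0.2]
board
[ 4.72498e+02  3.49531e+02 -1.00000e-01] [-0.1 -0.7  0.1 -0.2  0.4  0.5 -0.7  0.7]
knife
[ 4.72865e+02  3.89441e+02 -1.50000e-01] [-0.9 -0.  -0.   0.1  1.1  0. ]
```

```bash
sed -i 's/return (K\[:2,:2\]@s+K\[:2,2\]).round(1)/return K[:2,:2]@s+K[:2,2]/' h.py; cat > fit.py <<'E'
from h import *
from scipy.optimize import least_squares
f=lambda x,y:((x+.5)/4-.5+270,(y+.5)/4-.5+90)
g=lambda x,y:((x-400+.5)*110/400-.5+155,(y+.5)*110/400-.5+160)
def fit(loc,px,x0,n='top'):
    loc=np.array(loc,float);px=np.array(px)
    def W(p): c,s=np.cos(p[2]),np.sin(p[2]); return np.c_[p[0]+c*loc[:,0]-s*loc[:,1],p[1]+s*loc[:,0]+c*loc[:,1],loc[:,2]]
    r=least_squares(lambda p:(np.array([proj(n,w) for w in W(p)])-px).ravel(),x0,x_scale=[10,10,.1]); 
    print(r.x.round(3),r.fun.round(1)); return r.x
E
python3 - <<'E'
from fit import *
print('filter');fit([(110,95,120),(110,-95,120),(-115,-67,126),(-110,95,120),(20,95,120),(20,-95,120)],[f(36,101),f(248,43),f(330,287),f(106,349),f(65,199),f(280,140)],[700,-40,.26])
fit([(110,95,120),(110,-95,120),(-110,-95,120),(-110,95,120)],[f(36,101),f(248,43),f(330,287),f(106,349)],[700,-40,.26])
print('board');fit([(150,100,18),(150,-100,18),(-150,-100,18),(-150,100,18)],[g(475,34),g(679,52),g(643,362),g(434,341)],[470,350,-.1])
print('knife');fit([(145,0,32),(50,0,40),(-55,0,38)],[g(543,44),g(521,139),g(497,250)],[480,385,-.15])
E
```

```text
filter
[ 7.10173e+02 -4.92480e+01  3.01000e-01] [-0.7  0.3  0.6 -1.7 -4.7  1.9  2.8  0.2  0.5  0.7  1.5 -1.4]
[ 7.07791e+02 -4.49410e+01  2.66000e-01] [-1.1 -0.3  0.7 -0.5  0.4  0.4  0.1  0.3]
board
[ 4.72814e+02  3.49275e+02 -9.90000e-02] [-0.  -0.7  0.2 -0.4  0.5  0.4 -0.6  0.6]
knife
[ 4.73144e+02  3.91249e+02 -1.84000e-01] [ 0.   0.1 -0.1  0.1  0.1 -0.2]
```

Request:
step_arm(series=[[0.7,[0.3,0.5,0.2],[0,0,0.4]],[0.7,[0.4,0.9,0.2],[0,0,0.7]],[0.7,[0.5,1,0.2],[0,0,0.7]],[0.7,[0.6,1,0.2],[0,0,0.7]],[0.7,[0.6,1,0.2],[0,0,0.7]],[0.7,[0.6,1,0.2],[0,0,0.7]],[0.7,[0.6,1,0.2],[0,0,0.7]],[0.7,[0.6,1,0.2],[0,0,0.7]]])

```text
time_s: 1.1
tool_pos: [435.7, -191.4, 319.6]
orientation: [0.0, 0.625, 0.78, 0.0]
wrist_force: [-0.0, -0.7, 0.1]
gripper_width: 60.0
gripper_force: 0.0
```

Request:
step_arm(series=[[0.7,[0.1,0.5,-0.1],[0,0,0.2]],[0.7,[0.12,1,-0.1],[0,0,0.56]],[0.7,[0.12,1,-0.1],[0,0,0.56]],[0.7,[0.12,1,-0.1],[0,0,0.56]],[0.7,[0.12,1,-0.1],[0,0,0.56]],[0.7,[0.12,1,-0.1],[0,0,0.56]],[0.7,[0.12,1,-0.1],[0,0,0.56]],[0.7,[0.12,1,-0.1],[0,0,0.56]]])

```text
time_s: 2.1
tool_pos: [481.9, 208.0, 278.3]
orientation: [-0.001, 0.091, 0.996, -0.0]
wrist_force: [-0.5, -0.3, 0.7]
gripper_width: 59.9
gripper_force: 0.0
```

Request:
step_arm(series=[[0.7,[0,0.2,-0.1],[0,0,0]],[0.7,[0,0.46,-0.2],[0,0,0]],[0.7,[0,0.46,-0.25],[0,0,0]],[0.7,[0,0.46,-0.25],[0,0,0]],[0.7,[0,0.46,-0.25],[0,0,0]],[0.7,[0,0.46,-0.25],[0,0,0]]])

```text
time_s: 2.85
tool_pos: [483.4, 388.9, 180.0]
orientation: [0.0, 0.093, 0.996, -0.0]
wrist_force: [0.0, -0.3, 0.6]
gripper_width: 60.0
gripper_force: 0.0
```

```bash
python3 - <<'E'
from h import *
o=bot.get_obs();print(o['time_s'],o['joint_positions'].round(2),o['tool_pos'],o['orientation'].round(3))
a=save('wrist','w1');np.save('w1.npy',cams.calibration('wrist'),allow_pickle=True)
print(np.array(cams.calibration('wrist')['extrinsics']).round(2).tolist())
for P in [(473.1+145*np.cos(.184),391.2-145*np.sin(.184),32.5),(482.9,389.4,44),(473.1-55*np.cos(.184),391.2+55*np.sin(.184),44)]:print(proj('wrist',P))
E
```

```text
2.85 [ 0.55  0.26  1.6  -0.    1.29 -0.83] [483.44171878 388.87453184 180.01770714] [ 0.     0.093  0.996 -0.   ]
[[0.19, 0.93, 0.32, 401.16], [0.98, -0.18, -0.06, 405.36], [0.0, 0.33, -0.94, 315.75], [0.0, 0.0, 0.0, 1.0]]
[258.20369565 287.19478164]
[257.69544627 181.0297007 ]
[257.3504804  113.35427923]
```

View pics/w1.png

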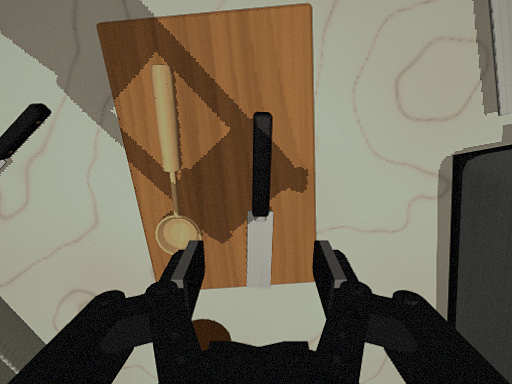

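The wrist view shows the knife with its handle end at (262,112), the handle/blade junction at (261,214) and the tip at (259,288). That is a few px off my estimate, so I'll refit from here.

```bash
python3 - <<'E'
from fit import *
fit([(145,0,32.5),(50,0,44),(-55,0,44)],[(259,287.5),(261,214.5),(262,112.5)],[473,391,-.184],'wrist')
fit([(145,0,32.5),(50,0,38),(-55,0,40)],[(259,287.5),(261,214.5),(262,112.5)],[473,391,-.184],'wrist')
E
```

```text
[ 4.72312e+02  3.94987e+02 -2.00000e-01] [ 0.3 -1.4 -0.5  2.1  0.2 -0.8]
[ 4.73248e+02  3.94857e+02 -2.00000e-01] [ 0.3 -0.7 -0.5  0.6  0.2 -0. ]
```

Request:
step_arm(series=[[0.5,[0,0.009,-0.12],[0,0,-0.008]],[0.5,[0,0.009,-0.25],[0,0,-0.008]],[0.5,[0,0.009,-0.33],[0,0,-0.008]],[0.5,[0,0.009,-0.377],[0,0,-0.008]],[0.5,[0,0.009,-0.377],[0,0,-0.008]],[0.5,[0,0.009,-0.377],[0,0,-0.008]]])

```text
time_s: 3.65
tool_pos: [484.2, 394.3, 30.6]
orientation: [0.001, 0.101, 0.995, 0.001]
wrist_force: [-0.2, 0.6, -0.1]
gripper_width: 42.6
gripper_force: 0.0
```

Request:
step_arm(newtons=90, series=[[0,[0,0,0],[0,0,0]],[0,[0,0,0],[0,0,0]],[0,[0,0,0],[0,0,0]],[0,[0,0,0],[0,0,0]],[0,[0,0,0],[0,0,0]],[0,[0,0,0],[0,0,0]]])

```text
time_s: 4.4
tool_pos: [484.0, 394.5, 30.6]
orientation: [0.001, 0.101, 0.995, 0.001]
wrist_force: [-1.3, -0.6, 6.2]
gripper_width: 16.0
gripper_force: 91.2
```

Request:
step_arm(series=[[0,[0,0,0.1],[0,0,0]],[0,[0,0,0.25],[0,0,0]],[0,[0,0,0.4],[0,0,0]],[0,[-0.05,-0.15,0.43],[0,0,0.05]],[0,[-0.1,-0.3,0.43],[0,0,0.1]],[0,[-0.12,-0.45,0.43],[0,0,0.15]],[0,[-0.12,-0.6,0.43],[0,0,0.2]],[0,[-0.12,-0.75,0.43],[0,0,0.223]]])

```text
time_s: 5.4
tool_pos: [434.3, 92.1, 201.0]
orientation: [0.001, -0.133, 0.991, -0.0]
wrist_force: [0.4, 0.2, -0.3]
gripper_width: 16.0
gripper_force: 90.1
```

Request:
step_arm(series=[[0,[0,-0.15,0],[0,0,0]],[0,[0,-0.3,0],[0,0,0]],[0,[0,-0.45,0],[0,0,0]],[0,[0,-0.535,0],[0,0,0]],[0,[0,-0.535,0],[0,0,0]],[0,[0,-0.535,0],[0,0,0]],[0,[0,-0.535,0],[0,0,0]]])

```text
time_s: 6.28
tool_pos: [434.7, -119.2, 200.5]
orientation: [0.0, -0.133, 0.991, 0.0]
wrist_force: [0.4, 0.0, -0.5]
gripper_width: 16.2
gripper_force: 90.1
```

```bash
python3 - <<'E'
from h import *
o=bot.get_obs();print(o['time_s'],o['joint_positions'].round(2),o['tool_pos'],o['orientation'].round(3),o['wrist_force'])
a=save('wrist','w2')
c,s=np.cos(.266),np.sin(.266)
F=lambda x,y,z:proj('wrist',(708+c*x-s*y,-45+s*x+c*y,z)).round(1)
print('corners',F(-110,95,120),F(-110,-95,120),'hatch lip corners',F(-115,67,126),F(-115,-67,126),'notch bottoms',F(-110,30,108),F(-110,-30,108))
E
```

```text
6.275 [-0.44 -0.18  2.    0.    1.31 -2.28] [ 434.71748327 -119.17858198  200.49843822] [ 0.    -0.133  0.991  0.   ] [ 0.35970245  0.03407152 -0.52555682]
corners [351.6 362.3] [163.1 362.3] hatch lip corners [325.5 364. ] [189.1 364. ] notch bottoms [286.  352.3] [228.7 352.3]
```

View pics/w2.png

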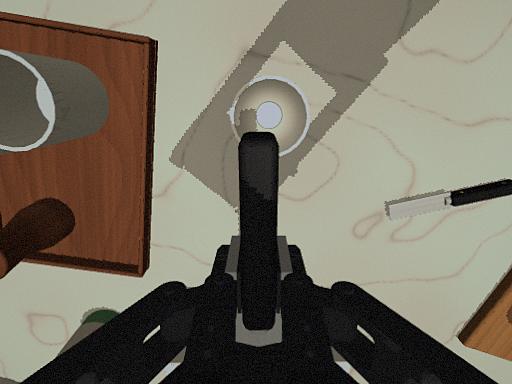

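The wrist view is blocked to the front: it shows only the handle end at (258,140), and the ramekin at (270,115) clear below. I'll lower to notch height and check from above with a model overlay.

Request:
step_arm(series=[[0,[0,0,-0.1],[0,0,0]],[0,[0,0,-0.18],[0,0,0]],[0,[0,0,-0.219],[0,0,0]],[0,[0,0,-0.219],[0,0,0]],[0,[0,0,-0.219],[0,0,0]]])

```text
time_s: 6.95
tool_pos: [435.7, -120.5, 114.2]
orientation: [0.001, -0.132, 0.991, -0.001]
wrist_force: [0.5, 0.7, -0.9]
gripper_width: 16.2
gripper_force: 90.1
```

```bash
python3 - <<'E'
from h import *
o=bot.get_obs();print(o['time_s'],o['tool_pos'],o['orientation'].round(3))
a=save('top','t3'); b=save('scene','s3')
c,s=np.cos(.266),np.sin(.266)
W=lambda x,y,z:(708+c*x-s*y,-45+s*x+c*y,z)
def crop(n,im,x0,y0,w,k):
    o=cv2.resize(im[y0:y0+w,x0:x0+w],None,fx=k,fy=k,interpolation=cv2.INTER_CUBIC)
    for L,col in [([(110,95,120),(110,-95,120),(-110,-95,120),(-110,95,120),(110,95,120)],(0,0,255)),([(-115,67,126),(-115,-67,126),(20,-67,126),(20,67,126),(-115,67,126)],(0,200,0)),([(110,95,0),(110,-95,0)],(255,0,0)),([(-150,14,113),(-150,-14,113),(-245,-14,113)],(255,0,255))]:
        p=(np.array([proj(n,W(*q)) for q in L])-[x0,y0]+.5)*k-.5
        cv2.polylines(o,[p.round().astype(int)],False,col,1)
    return o
cv2.imwrite('pics/c3.png',np.hstack([crop('top',a,265,90,100,4),crop('scene',b,115,160,100,4)]))
cv2.imwrite('pics/c3b.png',cv2.resize(a[130:230,250:350],None,fx=4,fy=4,interpolation=cv2.INTER_CUBIC))
E
```

```text
6.95 [ 435.73872177 -120.54953898  114.239322  ] [ 0.001 -0.132  0.991 -0.001]
```

View pics/c3.png

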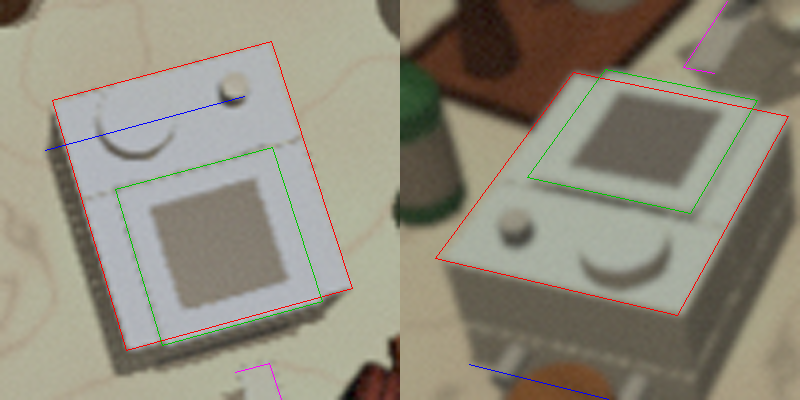

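The overlay matches the filter in both views, with corners within about 1 px. The blade tip sits near (235,390) in the top pane and (700,55) in the scene pane, so I'll zoom there.

```bash
python3 - <<'E'
import cv2,numpy as np
a=cv2.imread('pics/t3.png');b=cv2.imread('pics/s3.png')
cv2.imwrite('pics/c4.png',np.hstack([cv2.resize(a[165:215,300:350],(400,400),interpolation=cv2.INTER_CUBIC),cv2.resize(b[150:200,175:225],(400,400),interpolation=cv2.INTER_CUBIC)]))
E
```

```text
(no output)
```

View pics/c4.png

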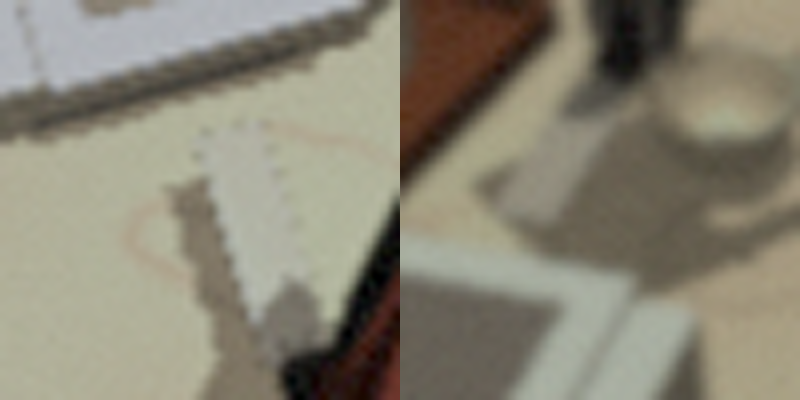

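The tip is at about (234,128) in the left pane and (527,212) in the right pane; I'll triangulate it.

```bash
python3 - <<'E'
from h import *
from scipy.optimize import least_squares
r=least_squares(lambda p:np.r_[proj('top',p)-[328.8,180.6],proj('scene',p)-[190.4,176.1]],[560,-80,113.])
print(r.x,r.fun)
c,s=np.cos(.266),np.sin(.266); d=r.x-[708,-45,0]; print('filter frame',c*d[0]+s*d[1],-s*d[0]+c*d[1])
print(cams.camera is not None)
E
```

```text
[563.09022273 -84.02753699 118.69207363] [-0.94683759  0.60522126 -1.14294765 -0.24825714]
filter frame -150.0726499306197 0.43810327839621266
True
```

Request:
step_arm(series=[[0,[0.03,0.008,-0.005],[0,0,0]],[0,[0.06,0.0164,-0.005],[0,0,0]],[0,[0.09,0.0246,-0.005],[0,0,0]],[0,[0.11,0.03,-0.005],[0,0,0]],[0,[0.12,0.0328,-0.005],[0,0,0]],[0,[0.12,0.0328,-0.005],[0,0,0]]])

```text
time_s: 7.8
tool_pos: [482.8, -107.0, 110.7]
orientation: [-0.0, -0.132, 0.991, 0.0]
wrist_force: [-0.2, -0.2, -1.9]
gripper_width: 16.0
gripper_force: 90.1
```

Request:
step_arm(series=[[0,[0.02,0.0055,0.003],[0,0,0]],[0,[0.04,0.011,0.003],[0,0,0]],[0,[0.06,0.0165,0.003],[0,0,0]],[0,[0.07,0.019,0.003],[0,0,0]],[0,[0.07,0.019,0.003],[0,0,0]]])

```text
time_s: 8.43
tool_pos: [510.9, -99.5, 112.0]
orientation: [-0.0, -0.132, 0.991, 0.0]
wrist_force: [-0.6, -0.2, -2.2]
gripper_width: 16.2
gripper_force: 90.1
```

Request:
step_arm(series=[[0,[0,0,0.02],[0,0,0]],[0,[0.002,0.0005,0.04],[0,0,0]],[0,[0.004,0.001,0.055],[0,0,0]],[0,[0.007,0.002,0.07],[0,0,0]],[0,[0.01,0.0026,0.083],[0,0,0]],[0,[0.01,0.0026,0.083],[0,0,0]]])

```text
time_s: 9.18
tool_pos: [515.3, -98.6, 146.0]
orientation: [0.001, -0.132, 0.991, -0.0]
wrist_force: [-1.0, 0.1, -1.9]
gripper_width: 16.1
gripper_force: 90.0
```

```bash
python3 - <<'E'
from h import *
a=save('scene','s5')
cv2.imwrite('pics/c5.png',cv2.resize(a[100:250,90:270],None,fx=4,fy=4,interpolation=cv2.INTER_CUBIC))
E
```

```text
(no output)
```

View pics/c5.png

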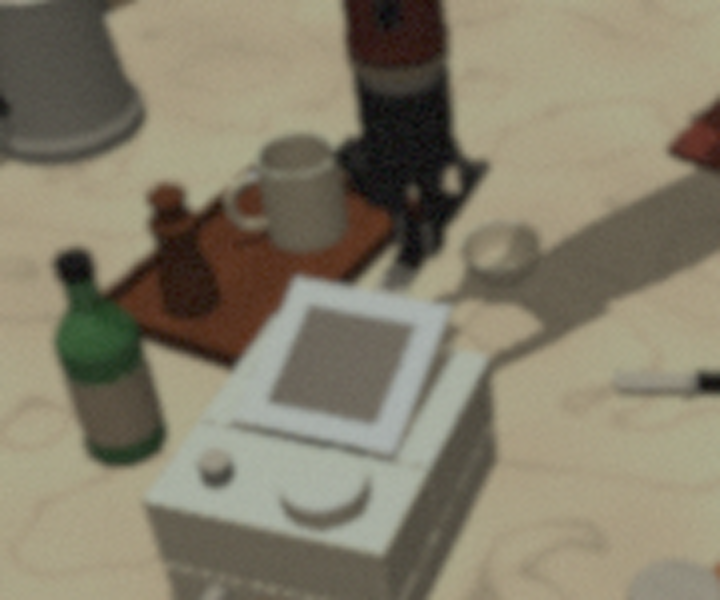

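The hatch front edge is now raised above the body (edge at (297,277)–(455,305)) with the blade under it. I'll continue along the hatch arc.

Request:
step_arm(series=[[0,[0.014,0.004,0.032],[0,0,0]],[0,[0.029,0.008,0.06],[0,0,0]],[0,[0.05,0.0135,0.087],[0,0,0]],[0,[0.075,0.02,0.11],[0,0,0]],[0,[0.093,0.025,0.124],[0,0,0]],[0,[0.111,0.03,0.135],[0,0,0]],[0,[0.122,0.033,0.14],[0,0,0]],[0,[0.122,0.033,0.14],[0,0,0]]])

```text
time_s: 10.22
tool_pos: [564.1, -85.3, 201.5]
orientation: [0.001, -0.132, 0.991, -0.0]
wrist_force: [-0.0, 0.1, -0.6]
gripper_width: 16.2
gripper_force: 90.1
```

Request:
step_arm(series=[[0,[0.009,0.0025,0.004],[0,0,0]],[0,[0.016,0.0044,0.006],[0,0,0]],[0,[0.016,0.0044,0.006],[0,0,0]]])

```text
time_s: 10.6
tool_pos: [568.1, -84.1, 203.1]
orientation: [-0.002, -0.132, 0.991, -0.0]
wrist_force: [-8.8, -3.4, 1.6]
gripper_width: 16.1
gripper_force: 90.3
```

Request:
step_arm(series=[[0,[-0.05,-0.0136,-0.01],[0,0,0]],[0,[-0.15,-0.041,-0.01],[0,0,0]],[0,[-0.28,-0.076,-0.01],[0,0,0]],[0,[-0.35,-0.095,0],[0,0,0]],[0,[-0.35,0.05,0],[0,0,-0.03]],[0,[-0.33,0.2,0],[0,0,-0.08]],[0,[-0.3,0.35,0],[0,0,-0.13]],[0,[-0.28,0.5,0],[0,0,-0.18]]])

```text
time_s: 11.6
tool_pos: [458.7, 118.4, 204.6]
orientation: [0.001, 0.058, 0.998, 0.0]
wrist_force: [1.2, -0.0, -1.9]
gripper_width: 16.4
gripper_force: 90.1
```

```bash
python3 - <<'E'
from h import *
a=save('scene','s6')
c,s=np.cos(.266),np.sin(.266)
W=lambda x,y,z:(708+c*x-s*y,-45+s*x+c*y,z)
x0,y0,k=115,110,4
o=cv2.resize(a[y0:y0+120,x0:x0+120],None,fx=k,fy=k,interpolation=cv2.INTER_CUBIC)
for th,col in [(1.22,(0,0,255)),(1.05,(0,200,0))]:
    L=[W(20-135*np.cos(th),q,120+135*np.sin(th)) for q in (67,-67)]
    p=(np.array([proj('scene',q) for q in L])-[x0,y0]+.5)*k-.5
    cv2.polylines(o,[p.round().astype(int)],False,col,1)
cv2.imwrite('pics/c6.png',o)
print(bot.get_obs()['tool_pos'])
E
```

```text
[458.51518382 125.23894807 204.64259029]
```

View pics/c6.png

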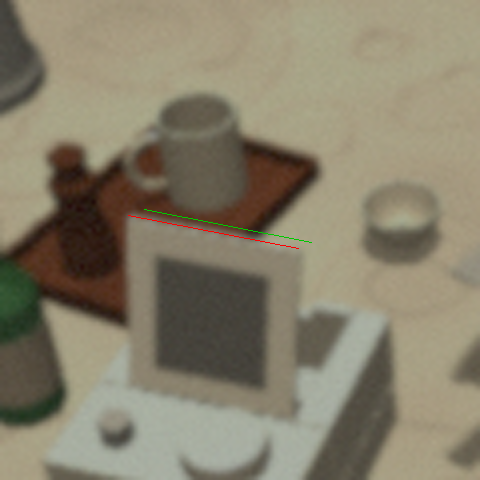

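The hatch's top edge at (128,215)–(302,248) lies on the 1.22 rad overlay, so it is fully open. Next I return the knife to the board.

Request:
step_arm(series=[[0,[0.02,0.15,0],[0,0,-0.02]],[0,[0.04,0.3,0],[0,0,-0.043]],[0,[0.05,0.45,-0.05],[0,0,-0.043]],[0,[0.062,0.6,-0.15],[0,0,-0.043]],[0,[0.062,0.693,-0.25],[0,0,-0.043]],[0,[0.062,0.693,-0.33],[0,0,-0.043]],[0,[0.062,0.693,-0.33],[0,0,-0.043]],[0,[0.062,0.693,-0.33],[0,0,-0.043]]])

```text
time_s: 12.65
tool_pos: [483.8, 393.8, 73.3]
orientation: [0.001, 0.101, 0.995, 0.001]
wrist_force: [0.4, -0.7, -0.8]
gripper_width: 16.3
gripper_force: 90.1
```

Same pose as at the pick-up; lower 42 mm.

Request:
step_arm(series=[[0,[0,0,-0.05],[0,0,0]],[0,[0,0,-0.085],[0,0,0]],[0,[0,0,-0.1],[0,0,0]],[0,[0,0,-0.106],[0,0,0]],[0,[0,0,-0.106],[0,0,0]]])

```text
time_s: 13.28
tool_pos: [482.5, 393.4, 30.6]
orientation: [-0.0, 0.101, 0.995, -0.0]
wrist_force: [-6.2, -3.1, 10.2]
gripper_width: 16.4
gripper_force: 91.7
```

Request:
step_arm(newtons=20, series=[[0.2,[0,0,0],[0,0,0]],[0.35,[0,0,0],[0,0,0]],[0.5,[0,0,0],[0,0,0]],[0.6,[0,0,0],[0,0,0]],[0.6,[0,0,0.05],[0,0,0]],[0.6,[0,0,0.15],[0,0,0]],[0.6,[0,0,0.3],[0,0,0]],[0.6,[0,0,0.4],[0,0,0]]])

```text
time_s: 14.28
tool_pos: [483.8, 394.4, 194.3]
orientation: [0.002, 0.101, 0.995, 0.002]
wrist_force: [1.2, 0.6, 0.3]
gripper_width: 51.2
gripper_force: 0.0
```

```bash
python3 - <<'E'
from h import *
a=save('wrist','w7');o=bot.get_obs();print(o['time_s'],o['tool_pos'],o['joint_positions'].round(2))
E
```

```text
14.325 [486.08119172 395.86189578 200.41392725] [ 0.56  0.24  1.57  0.    1.31 -0.81]
```

View pics/w7.png

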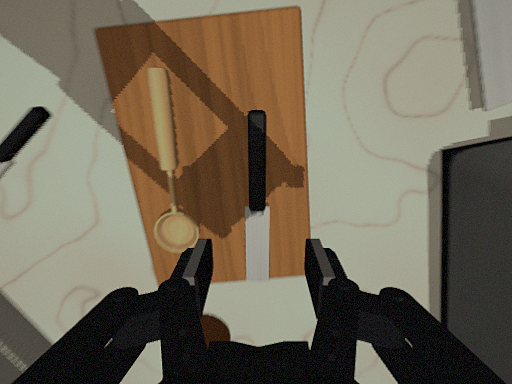

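The knife lies flat on the board where it was (handle end (257,112), tip (258,280)), and the spoon has not moved. Now I shut the fingers and go to the button.

Request:
step_arm(series=[[0,[0,-0.1,0.15],[0,0,0.03]],[0,[0.02,-0.25,0.152],[0,0,0.08]],[0,[0.05,-0.4,0.152],[0,0,0.13]],[0,[0.08,-0.55,0.152],[0,0,0.18]],[0,[0.1,-0.7,0.152],[0,0,0.223]],[0,[0.13,-0.8,0.152],[0,0,0.223]],[0,[0.153,-0.9,0.152],[0,0,0.223]],[0,[0.153,-0.9,0.152],[0,0,0.223]]])

```text
time_s: 15.32
tool_pos: [544.5, 31.0, 251.3]
orientation: [0.001, -0.13, 0.992, -0.0]
wrist_force: [-0.4, 0.0, 0.5]
gripper_width: 0.2
gripper_force: 0.0
```

Request:
step_arm(series=[[0,[0,-0.15,0],[0.016,-0.058,0]],[0,[0,-0.25,0],[0.031,-0.115,0]],[0,[0,-0.308,0],[0.047,-0.173,0]],[0,[0,-0.308,0],[0.0628,-0.2304,0]],[0,[0,-0.308,0],[0.0628,-0.2304,0]],[0,[0,-0.308,0],[0.0628,-0.2304,0]]])

```text
time_s: 16.08
tool_pos: [544.4, -89.2, 251.3]
orientation: [0.245, -0.128, 0.96, 0.033]
wrist_force: [0.4, 0.6, 0.6]
gripper_width: 0.3
gripper_force: 0.0
```

```bash
python3 - <<'E'
from h import *
from scipy.spatial.transform import Rotation as R
o=bot.get_obs();q=o['orientation'];print(o['time_s'],o['tool_pos'],o['joint_positions'].round(2),o['gripper_width'],o['wrist_force'])
print(R.from_quat(q,scalar_first=True).as_matrix().round(3))
t=np.array([675.3,-53.9,106]);d=np.array([.4626,.1261,-.8776])
print((t-30*d-o['tool_pos'])/400,d*10/400)
E
```

```text
16.075 [544.3859008  -89.15013048 251.32482288] [-0.51 -0.29  2.07  0.4   1.02 -2.5 ] 0.2645241959299744 [0.41264578 0.61877008 0.63152438]
[[-0.847 -0.262  0.462]
 [-0.23   0.965  0.126]
 [-0.479 -0.    -0.878]]
[ 0.29259025  0.07866783 -0.29749206] [ 0.011565   0.0031525 -0.02194  ]
```

Request:
step_arm(series=[[0,[0.1,0.027,-0.05],[0,0,0]],[0,[0.19,0.051,-0.1],[0,0,0]],[0,[0.24,0.065,-0.2],[0,0,0]],[0,[0.28,0.075,-0.275],[0,0,0]],[0,[0.2926,0.0787,-0.2975],[0,0,0]],[0,[0.2926,0.0787,-0.2975],[0,0,0]],[0,[0.2926,0.0787,-0.2975],[0,0,0]]])

```text
time_s: 16.95
tool_pos: [661.9, -58.3, 133.1]
orientation: [0.246, -0.128, 0.96, 0.032]
wrist_force: [-0.5, -0.2, 0.1]
gripper_width: -0.0
gripper_force: 0.0
```

```bash
cat > b.py <<'E'
from h import *
o=bot.get_obs();t=np.array([675.3,-53.9,106]);d=np.array([.4626,.1261,-.8776]);e=t-o['tool_pos']
print('j',o['joint_positions'].round(2),'along',e@d,'lateral',e-d*(e@d),'f',o['wrist_force'].round(1),'f.d',-o['wrist_force']@d)
E
python3 b.py
```

```text
j [-0.34  0.13  1.92  0.43  0.71 -2.46] along 30.534444146982548 lateral [-0.67743922  0.53109055 -0.27793674] f [-0.5 -0.2  0.1] f.d 0.38828683211586307
```

Well aligned. I'll approach along the axis to about 3 mm before contact, then press until the stop is felt.

Request:
step_arm(series=[[0,[0.012,0.003,-0.022],[0,0,0]],[0,[0.023,0.006,-0.044],[0,0,0]],[0,[0.031,0.0085,-0.059],[0,0,0]],[0,[0.035,0.0095,-0.066],[0,0,0]],[0,[0.038,0.0104,-0.0725],[0,0,0]],[0,[0.038,0.0104,-0.0725],[0,0,0]]])

```text
time_s: 17.7
tool_pos: [675.7, -53.9, 101.7]
orientation: [0.245, -0.128, 0.961, 0.033]
wrist_force: [-4.6, -0.1, 1.7]
gripper_width: -0.1
gripper_force: 1.9
```

```bash
python3 b.py
```

```text
j [-0.33  0.21  1.9   0.45  0.66 -2.47] along -3.9863099741248593 lateral [1.41958969 0.45831868 0.81377664] f [-4.6 -0.1  1.7] f.d 3.674634176047733
```

Request:
step_arm(series=[[0,[0.0035,0.001,-0.0066],[0,0,0]],[0,[0.006,0.0016,-0.0115],[0,0,0]],[0,[0.006,0.0016,-0.0115],[0,0,0]],[0,[0.006,0.0016,-0.0115],[0,0,0]]])

```text
time_s: 18.2
tool_pos: [677.9, -53.4, 98.4]
orientation: [0.245, -0.128, 0.96, 0.033]
wrist_force: [-16.0, -1.6, 12.9]
gripper_width: 0.2
gripper_force: 9.7
```

```bash
python3 b.py
```

```text
j [-0.32  0.22  1.9   0.46  0.65 -2.47] along -7.937398816458461 lateral [1.04172271 0.45738406 0.61409336] f [-16.   -1.6  12.9] f.d 18.894339823268503
```

At the stop: about 19 N at 8 mm of travel. Hold briefly, then retract along the axis.

Request:
step_arm(series=[[0,[0,0,0],[0,0,0]],[0,[0,0,0],[0,0,0]],[0,[-0.02,-0.0055,0.038],[0,0,0]],[0,[-0.06,-0.0164,0.114],[0,0,0]],[0,[-0.11,-0.03,0.209],[0,0,0]],[0,[-0.1735,-0.0473,0.329],[0,0,0]],[0,[-0.3,-0.08,0.36],[0,0,0]],[0,[-0.35,-0.095,0.36],[0,0,0]]])

```text
time_s: 19.2
tool_pos: [538.1, -92.1, 244.0]
orientation: [0.247, -0.128, 0.96, 0.032]
wrist_force: [-0.2, -0.1, 0.2]
gripper_width: -0.1
gripper_force: 0.0
```

Request:
step_arm(series=[[0,[0,0,0],[0,0,0]],[0,[0,0,0],[0,0,0]],[0,[0,0,0],[0,0,0]],[0,[0,0,0],[0,0,0]]])

```text
time_s: 19.7
tool_pos: [538.9, -90.9, 241.1]
orientation: [0.245, -0.128, 0.96, 0.033]
wrist_force: [0.1, -0.8, -0.2]
gripper_width: -0.6
gripper_force: 0.0
```

```bash
python3 - <<'E'
from h import *
o=bot.get_obs();print(o['wrist_force'],o['joint_positions'].round(2))
# hatch check without viewing: compare hatch region with the earlier open picture
a=cams.camera('scene').astype(int);b=cv2.imread('pics/s6.png').astype(int)
print('hatch diff',np.abs(a-b)[160:210,147:190].mean(),'elsewhere noise',np.abs(a-b)[260:300,260:300].mean())
from bench import finish_job
if np.abs(a-b)[160:210,147:190].mean()<12: print(finish_job())
E
```

```text
[ 0.08745458 -0.78270647 -0.23906426] [-0.52 -0.29  2.1   0.41  1.01 -2.52]
hatch diff 2.0593798449612404 elsewhere noise 1.8710416666666667
the job is handed in; nothing more can be done
None
```

The job is handed in at about 20 s and I got no verdict back: the knife levered the hatch fully open and is back flat on the board, the button was pressed to its stop and released (spring-back not checked by camera), and the hatch was still open in the last picture.

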